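# Index the sample wheel and hold the viewer's shutter half open

### The job

On the glass viewer, turn the sample wheel by its upright peg until the glass pane is under the hood's port and the spring detent has clicked in; keep the shutter shut until then. Then slide the sprung shutter half way open by its tab, against its spring, and keep holding it there: the program finishes while the gripper holds the shutter half open. Leave the spool, the pin jar and the round tin standing beside the viewer where they are.

Things in the scene. Friction and masses are not known exactly. Their poses are not given: they have to be found in the camera images.
- viewer: the viewer, fixed to the table: grey base plate 240 (x) x 280 (y) x 12 mm, origin at the centre of its underside, z up; all viewer x, y below are in this frame. Wheel axis upright at x 0, y +45 mm. A small detent block stands beside the wheel at x 106 to 124, y 30 to 60 mm (top z 36 mm)
- port (a point): centre of the port (window, 56 x 40 mm along the viewer's x, y) in the grey hood's top face, 44 mm above the table, at viewer x 0, y -10 mm. The hood covers viewer x -110 to +50, y -125 to +22 mm; two rails on it (tops z 53 mm, y -37 and +17 mm) guide the shutter along x; a spring barrel lies along x at y -88 mm (top z 70 mm)
- half_mark (a point): the bold middle one of three black marks on top of the rail nearer the wheel, 53 mm above the table, at viewer x -30, y +17 mm: the middle of the tab's thickness stands level with it (same viewer x) when the shutter is half open. The two thin marks, x 0 and x -60 mm, are shut and fully open
- wheel (a joint): angle (rad) of the sample wheel, an aluminium disc of radius 90 mm, top at z 28 mm, with one framed amber pane and opposite it the peg. 0 = pane under the port, peg towards the viewer's +y, sprung roller in the only detent. Positive = counter-clockwise from above (peg towards viewer -x). Starts at 0.6 to 1.3: turn clockwise. Stops at -0.5, 1.7
- crank_peg (a point): point on the axis of the wheel's upright round steel peg, 65 mm from the wheel axis, 60 mm above the table; 14 mm in diameter from z 33 to 74 mm; may turn in the fingers. The wheel turns easily (1 N here) and stays where left; from 0.18 rad before the detent a cam resists (up to about 8 N here); within 0.08 rad the spring draws it to 0 and keeps it there
- shutter (a joint): opening of the shutter in m: 0 = shut, 0.060 = fully open, 0.030 = half open. It slides to the viewer's -x as it opens; the spring pushes it shut with 3 N at 0 rising evenly to 12 N at 0.060 (7.5 N at half), and shuts it when released
- shutter_tab (a point): point in the middle of the shutter's upright steel tab, 84 mm above the table; the tab is 10 mm thick along the viewer's x, 30 mm wide along its y and stands from z 49 to 94 mm above the table; room to grasp across its 10 mm from above
- solder_spool: loose spool of solder 61 mm in diameter, 42 mm high, standing beside the viewer on the wheel's side; origin at the centre of its underside; leave alone
- pin_jar: loose glass jar of pins, 80 mm in diameter, 62 mm high, standing beside the viewer on the shutter's side; origin at the centre of its underside; leave alone
- tip_tin: loose round metal tin, 53 mm in diameter, 20 mm high, standing beside the viewer on the shutter's side, nearer the robot than the jar; origin at the centre of its underside; leave alone

How it is judged:
By the outcome, as a careful person would: the job done as asked, in the order asked, and still so for the second after the job is handed in, while the arm keeps its last pose, push and grip.
It also fails if it takes over 38 s, if anything falls off the work surface, if the arm or the gripper's body presses on something with over 40 N, if the wrist force passes 120 N, or if a joint passes its speed limit or range.

### The arm

A 6-joint arm with a two-finger parallel gripper is mounted at the origin on the work surface; the furniture and walls round the work are solid. World frame = base frame: x ahead of the robot, y to its left, z up, the work surface at z = 0. Lengths are in mm, angles in rad, forces in N, time in s.
With the tool pointing down it reaches from about 375 to 750 mm from the base axis. Payload 9 kg.
Tool frame: the origin (TCP) lies at the very end of the fingers, on their centre line; the grasp point (between the pads) lies 19 mm behind it (env.grip_point_offset is the z of the grasp point in the tool frame, in mm); z points along the fingers, y is the line along which they close (so a half turn about z gives the same grasp; the last joint's range is limited). The gripper opens to 85 mm and grips with 20 to 120 N. Pads are 22 mm wide; open, the fingers measure 114 mm over their backs; the gripper's body (76 mm by 85 mm) begins 54 mm behind the grasp point. The pads swing forward as they close: fully open they stand 13 mm farther back than shut.
Start: joints at [1.11, 0.104, 0.097, 1.564, 0, 1.353], TCP at [144.255, 582.432, 231.331] pointing down, gripper open.
Joint ranges: [-2.99, 2.99], [-0.84, 1.86], [-1.1, 1.16], [-1.84, 2.11], [-1.51, 1.56], [-3.14, 3.14]. Speed limits (rad/s): [2.22, 2.22, 2.57, 3.14, 3.14, 3.14].

### API

Orientations are given as a unit quaternion [w, x, y, z].
In Python, from workcell import env, optics gives the robot as it stands.
- The arm moves only by the shell command python3 -m crank 'ROWS' [FORCE]. ROWS is JSON, a list that holds one entry, the list of rows, each a list of 7 numbers: the opening, from -1 (shut) to 1 (fully open), then the shift along the tool's x, y, z in m, then the turn, a rotation vector about the tool's x, y, z in degrees. A call has 1 to 5 rows; each row shifts and turns the commanded pose from where the row before left it, along the tool's axes as they then stand; what a row does not reach is not made up. A row lasts 1/12 s, in which the tool goes at most 41.7 mm and 7.16 degrees, less where a joint would pass 70% of its speed; a pose out of reach is approached as far as the arm can. A call with a gripper value outside its range is refused whole. The fingers move at their own pace and stop on an object; FORCE is the grip in N (left out, the last holds). Time passes only in rows, so rows that do not move let the fingers close. It gives the time, the measured TCP pose, the force, the opening and the grip force at its end, in the units of the state.
- env.read_state(): the state, without advancing time (a new reading comes with each control period).
- optics.get_image(name): name is "scene" or "side" or "wrist"; returns the picture (420x560x3 uint8, blue, green, red); there is no depth.
- optics.calibration(name): a dict with "fx", "fy", "cx", "cy" (pixels), "xyz" and "attitude" of the camera in the world. Camera axes: x right, y down, z forward; pixel columns grow to the right and rows downward; lengths in mm; the calibration is good to about 2 mm. A picture is of the moment at which its call begins: read the wrist's pose just before it. calibration takes no time and is no camera call; for the wrist camera it gives the pose at the moment of the call.
- env.hand_in(): hands the job in; it is judged then, once.
The state is a dict: "time_s": time; "joints": joint angles; "dq": joint speeds; "tau": joint torques, N m; "ee_pos": TCP position; "orientation": TCP orientation; "contact_force": force on the tool from outside, world axes, zero at the start; "ft_torque": the same for the moment, N m; "gripper_width": opening from 0.0 (shut) to 1.0 (fully open); "gripper_force": force on a finger pad.
Only numpy, scipy, OpenCV 4.12 (cv2) and the standard library are available. Lean on these libraries where they do the work, as an engineer would, in place of code of your own. Each camera call takes 0.05 s, during which the arm holds its last target. There are 200 camera calls.

## Working session

There is one attempt and no reset: what is moved stays moved. The work goes in short steps, Python scripts to look and compute and a shell command to move; the robot and the scene stay as the last step left them, time stands still between calls to the robot, and variables do not carry over. Pictures are saved under pics/ and viewed, at most 10 in all, crops included, and the job is handed in when it is done.

```bash
mkdir -p pics; ls; python3 - <<'E'
from workcell import env, optics
import cv2, numpy as np
s=env.read_state(); print(s['ee_pos'],s['orientation'],s['gripper_width'],env.grip_point_offset)
a=optics.get_image("scene"); b=optics.get_image("side")
cv2.imwrite('pics/scene.png',a); cv2.imwrite('pics/side.png',b)
for n in("scene","side","wrist"): print(n,optics.calibration(n))
E
```

```text
pics
[144.10120148 582.09755058 230.52187872] [-2.12627130e-04  1.21101520e-01  9.92639906e-01 -6.27918534e-04] 0.998589046919317 -18.700000000000003
scene {'fx': 402.72778342114225, 'fy': 402.72778342114225, 'cx': 271.75664585128743, 'cy': 212.93368827274156, 'xyz': array([145.70771063, 170.17676315, 672.770524  ]), 'attitude': array([ 0.15070978, -0.33588848,  0.85731185, -0.35983592])}
side {'fx': 519.8105423989607, 'fy': 519.8105423989607, 'cx': 281.4654929242689, 'cy': 220.86937673770237, 'xyz': array([  445.57898876, -1097.66971913,   732.91151816]), 'attitude': array([-0.43971558,  0.89598775, -0.0558892 ,  0.02706568])}
wrist {'fx': 327.9008261732607, 'fy': 327.9008261732607, 'cx': 274.6258093406964, 'cy': 210.71840318147608, 'xyz': array([ 67.31820041, 601.13553654, 372.12806284]), 'attitude': array([0.1249204 , 0.77788786, 0.60821848, 0.09672458])}
```

View pics/scene.png

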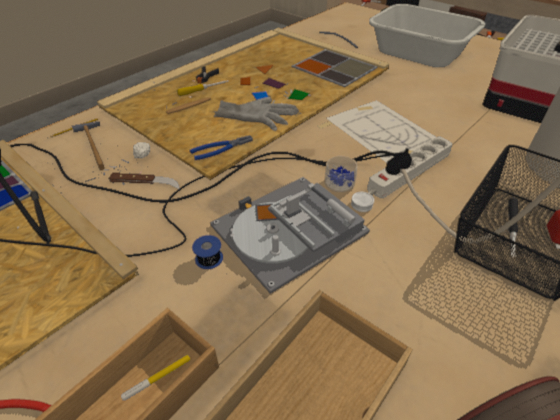

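View pics/side.png

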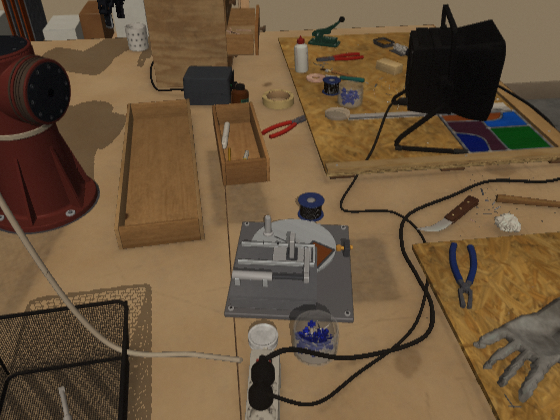

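```bash
python3 - <<'E'
import cv2
a=cv2.imread('pics/scene.png')[165:295,200:380]; b=cv2.imread('pics/side.png')[180:330,215:365]
cv2.imwrite('pics/c1.png',cv2.resize(a,None,fx=4.4,fy=4.4,interpolation=cv2.INTER_CUBIC))
cv2.imwrite('pics/c2.png',cv2.resize(b,None,fx=4,fy=4,interpolation=cv2.INTER_CUBIC))
E
```

```text
(no output)
```

View pics/c1.png

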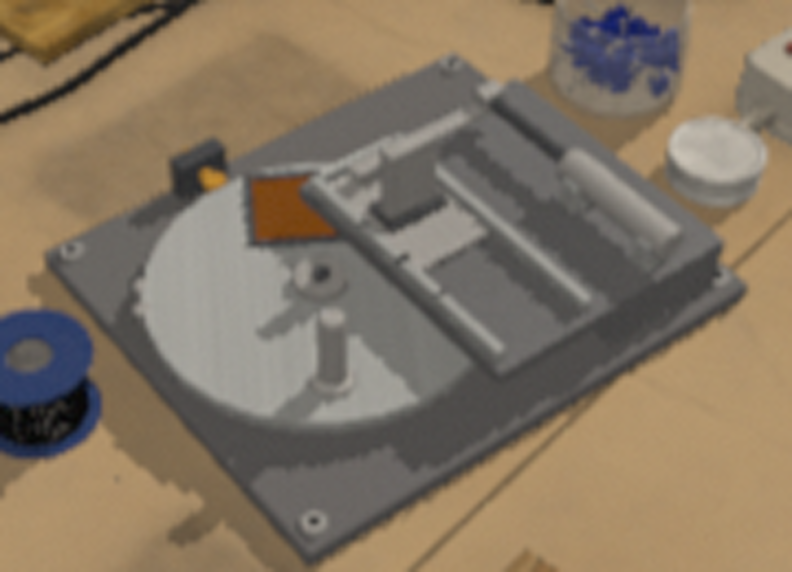

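View pics/c2.png

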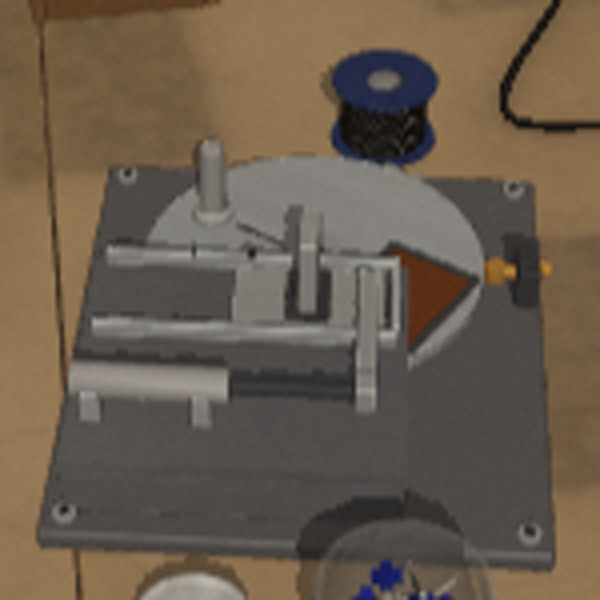

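```bash
cat > h.py <<'E'
import numpy as np, cv2
from scipy.spatial.transform import Rotation as R
from workcell import env, optics
def ray(cal,u,v,z):
    q=cal['attitude']; d=R.from_quat(np.r_[q[1:],q[0]]).apply([(u-cal['cx'])/cal['fx'],(v-cal['cy'])/cal['fy'],1])
    return (cal['xyz']+d*(z-cal['xyz'][2])/d[2])
def proj(cal,p):
    q=cal['attitude']; c=R.from_quat(np.r_[q[1:],q[0]]).inv().apply(np.asarray(p)-cal['xyz'])
    return np.array([cal['cx']+cal['fx']*c[...,0]/c[...,2],cal['cy']+cal['fy']*c[...,1]/c[...,2]]).T
def fit(V,W):  # 2D rigid
    V=np.array(V,float);W=np.array(W)[:,:2];vc=V.mean(0);wc=W.mean(0)
    a=V-vc;b=W-wc
    th=np.arctan2((a[:,0]*b[:,1]-a[:,1]*b[:,0]).sum(),(a*b).sum())
    r=np.array([[np.cos(th),-np.sin(th)],[np.sin(th),np.cos(th)]])
    return th,wc-r@vc,np.linalg.norm(a@r.T-b,axis=1)
E
python3 - <<'E'
from h import *
V=[(120,140),(-120,140),(120,-140),(-120,-140)]
S=optics.calibration('scene');D=optics.calibration('side')
s=lambda u,v,z:ray(S,u/4.4+199.6,v/4.4+164.6,z)
d=lambda u,v,z:ray(D,u/4+214.6,v/4+179.6,z)
Ws=[s(*p,12) for p in [(45,258),(310,556),(455,55),(745,290)]]
Wd=[d(*p,12) for p in [(537,183),(108,168),(553,553),(38,543)]]
np.set_printoptions(precision=1,suppress=True)
print(fit(V,Ws),fit(V,Wd))
th,o,_=fit(V+V,Ws+Wd); print(th,o)
r=np.array([[np.cos(th),-np.sin(th)],[np.sin(th),np.cos(th)]])
for n,p in dict(peg_s=s(331,315,74),peg_d=d(208,145,74),tab_d=d(310,210,94),spool_s=s(30,355,42),spool_d=d(383,80,42),jar_s=s(620,95,0),tin_s=s(716,150,20)).items(): print(n,p,r.T@(p[:2]-o))
for n,v in dict(wheel=(0,45),port=(0,-10),half=(-30,17)).items(): print(n,r@v+o)
E
```

```text
(np.float64(-0.188722833857765), array([ 562., -313.]), array([3.1, 4.2, 2.1, 3.9])) (np.float64(-0.17928785448638457), array([ 563.6, -322.3]), array([2.7, 1.1, 5.8, 2.3]))
-0.1839816106814334 [ 562.8 -317.7]
peg_s [ 525.5 -228.8   74. ] [-53.   80.6]
peg_d [ 521.9 -231.4   74. ] [-56.   77.4]
tab_d [ 563.7 -316.2   94. ] [0.6 1.6]
spool_s [ 633.8 -135.1   42. ] [ 36.4 192.5]
spool_d [ 631.5 -140.4   42. ] [ 35.1 186.8]
jar_s [ 566.2 -519.2    0. ] [  40.2 -197.5]
tin_s [ 487.4 -496.1   20. ] [ -41.6 -189.2]
wheel [ 571.1 -273.4]
port [ 561.  -327.5]
half [ 536.4 -295.5]
```

The plate is in both views; the wheel starts near 1.0 rad and the viewer yaw is about -0.18. The spool sits behind the wheel, with the jar and tin in front. Next I move over the peg in an arc.

```bash

python3 -m crank '[[[0,-0.0358,-0.0175,0,0,0,0],[0,-0.0358,-0.0175,0,0,0,0],[0,-0.0358,-0.0175,0,0,0,0],[0,-0.0358,-0.0175,0,0,0,0],[0,-0.0358,-0.0175,0,0,0,0]]]' 20
python3 -m crank '[[[0,-0.0358,-0.0175,0,0,0,0],[0,-0.0358,-0.0175,0,0,0,0],[0,-0.0358,-0.0175,0,0,0,0],[0,-0.0358,-0.0175,0,0,0,0],[0,-0.0358,-0.0175,0,0,0,0]]]'
python3 -m crank '[[[0,-0.0358,-0.0175,0,0,0,0],[0,-0.0236,-0.0328,0,0,0,0],[0,-0.0236,-0.0328,0,0,0,0],[0,-0.0236,-0.0328,0,0,0,0],[0,-0.0236,-0.0328,0,0,0,0]]]'
python3 -m crank '[[[0,-0.0236,-0.0328,0,0,0,0],[0,-0.0236,-0.0328,0,0,0,0],[0,-0.0236,-0.0328,0,0,0,0],[0,-0.0236,-0.0328,0,0,0,0],[0,0,0,0,0,0,0]]]'
```

```text
time_s: 0.52
ee_pos: [297.8, 453.0, 231.0]
orientation: [-0.0, 0.121, 0.993, -0.0]
contact_force: [0.7, 0.3, 0.6]
gripper_width: 0.498
gripper_force: 0.0
time_s: 0.93
ee_pos: [450.8, 324.8, 231.1]
orientation: [-0.0, 0.121, 0.993, -0.0]
contact_force: [0.3, 1.1, 0.2]
gripper_width: 0.499
gripper_force: 0.0
time_s: 1.35
ee_pos: [540.5, 149.0, 230.9]
orientation: [-0.0, 0.121, 0.993, 0.0]
contact_force: [0.4, 0.9, -0.4]
gripper_width: 0.498
gripper_force: 0.0
time_s: 1.77
ee_pos: [601.9, -5.6, 230.0]
orientation: [-0.0, 0.124, 0.992, -0.001]
contact_force: [-0.0, 0.4, -0.7]
gripper_width: 0.498
gripper_force: 0.0
```

```bash

python3 -m crank '[[[0,0.0023,-0.0392,0,0,0,0],[0,0.0023,-0.0392,0,0,0,0],[0,0.0023,-0.0392,0,0,0,0],[0,0.0023,-0.0392,0,0,0,0],[0,0.0023,-0.0392,0,0,0,0]]]'
python3 -m crank '[[[0,0.0023,-0.0392,0,0,0,0],[0,0,0,0,0,0,7],[0,0,0,0,0,0,7],[0,0,0,0,0,0,7],[0,0,0,0,0,0,7]]]'
python3 -m crank '[[[0,0,0,0,0,0,0],[0,0,0,0,0,0,0]]]'
python3 - <<'E'
from h import *
c=optics.calibration('wrist'); a=optics.get_image('wrist'); cv2.imwrite('pics/w1.png',a)
print(c); s=env.read_state(); print(s['joints'],s['ee_pos'])
import json; json.dump({k:np.asarray(v).tolist() for k,v in c.items()},open('w1.json','w'))
E
```

```text
time_s: 2.18
ee_pos: [541.1, -188.1, 230.9]
orientation: [-0.0, 0.121, 0.993, 0.0]
contact_force: [0.9, 0.7, 0.2]
gripper_width: 0.501
gripper_force: 0.0
time_s: 2.6
ee_pos: [530.1, -224.4, 230.8]
orientation: [-0.0, 0.361, 0.933, 0.0]
contact_force: [-0.0, -0.7, -0.7]
gripper_width: 0.501
gripper_force: 0.0
time_s: 2.77
ee_pos: [530.3, -224.0, 231.0]
orientation: [-0.0, 0.356, 0.935, 0.0]
contact_force: [0.8, -0.1, 0.4]
gripper_width: 0.502
gripper_force: 0.0
{'fx': 327.9008261732607, 'fy': 327.9008261732607, 'cx': 274.6258093406964, 'cy': 210.71840318147608, 'xyz': array([ 471.42315151, -171.33077966,  372.50815841]), 'attitude': array([0.14399772, 0.90122466, 0.40358864, 0.06461404])}
[-6.26740464e-01  3.03759130e-02  1.99973726e-02  1.56088856e+00
  7.44159298e-05  1.00259826e-01] [ 530.38001722 -224.02730035  231.02881234]
```

View pics/w1.png

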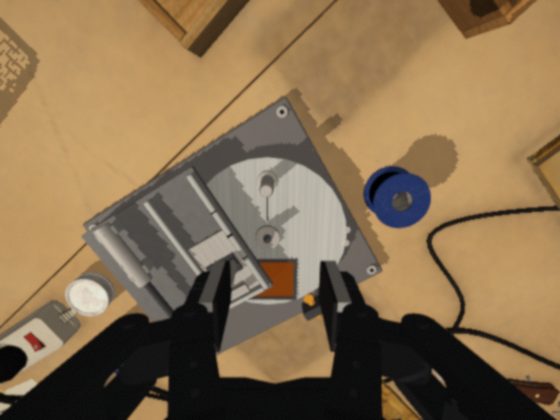

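Picture: the peg's top is at (266,177), the hub at (266,238), plate corners at (287,97), (382,268) and (84,227).

```bash
python3 - <<'E'
from h import *
import json
np.set_printoptions(precision=1,suppress=True)
c={k:np.array(v) for k,v in json.load(open('w1.json')).items()}
V=[(-120,140),(120,140),(-120,-140)]
W=[ray(c,*p,12) for p in [(286,96),(382,269),(84,227)]]
th,o,e=fit(V,W); print(th,o,e)
peg=ray(c,266,178,74)[:2]
r=np.array([[np.cos(th),-np.sin(th)],[np.sin(th),np.cos(th)]])
v=r.T@(peg-o); print('peg',peg,v,'ang',np.arctan2(-v[0],v[1]-45),np.hypot(v[0],v[1]-45))
print('axis',r@[0,45]+o, 'hub ray',ray(c,266,237,33),'peg0',r@[0,110]+o,'tab',r@[0,-10]+o)
g=cv2.cvtColor(cv2.imread('pics/w1.png'),cv2.COLOR_BGR2HSV)
m=cv2.inRange(g,(2,180,60),(16,255,200));m[:, :200]=0; k=cv2.moments(m); p=ray(c,k['m10']/k['m00'],k['m01']/k['m00'],28)[:2]; print('pane',r.T@(p-o))
R0=R.from_quat([.356,.935,0,0]).as_matrix(); print(R0, R0.T@np.r_[peg-[530.3,-224],0])
E
```

```text
-0.17787577313892816 [ 565.6 -316.4] [1.9 5.  3.6]
peg [ 515.4 -221.2] [-66.3  84.8] ang 1.0292849044995698 77.31192382144057
axis [ 573.5 -272.1] hub ray [ 571.2 -273.2   33. ] peg0 [ 585.  -208.2] tab [ 563.8 -326.3]
pane [53.9 54.8]
[[-0.7  0.7  0. ]
 [ 0.7  0.7  0. ]
 [ 0.   0.  -1. ]] [13.  -7.8  0. ]
```

```bash
python3 - <<'E'
from h import *
import json
np.set_printoptions(precision=2,suppress=True)
c={k:np.array(v) for k,v in json.load(open('w1.json')).items()}
print(ray(c,266,190,74), ray(c,267,175,33))
a=cv2.imread('pics/w1.png')[60:320,190:400]; cv2.imwrite('pics/w1c.png',cv2.resize(a,None,fx=2.3,fy=2.3,interpolation=cv2.INTER_CUBIC))
E
```

```text
[ 523.87 -228.9    74.  ] [ 519.72 -225.08   33.  ]
```

View pics/w1c.png

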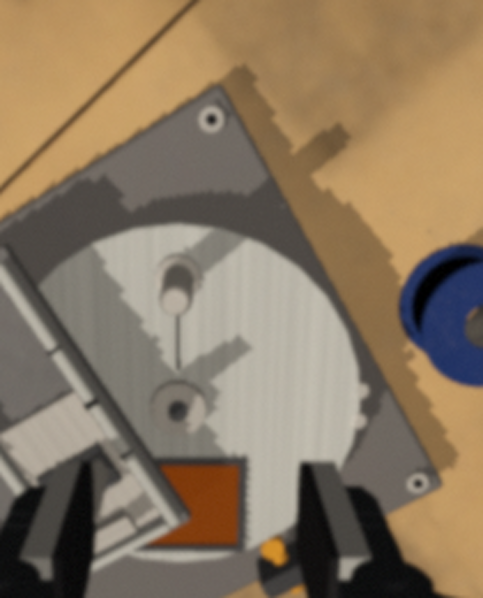

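```bash

python3 -m crank '[[[0,0.0006,-0.0085,0.03,0,0,0],[0,0,0,0.04,0,0,0],[0,0,0,0.04,0,0,0],[0,0,0,0.04,0,0,0],[0,0,0,0,0,0,0]]]'
python3 -m crank '[[[0,0,0,0.038,0,0,0],[0,0,0,0,0,0,0],[0,0,0,0,0,0,0],[-1,0,0,0,0,0,0],[-1,0,0,0,0,0,0]]]' 25
python3 -m crank '[[[-1,0,0,0,0,0,0],[-1,0,0,0,0,0,0],[-1,0,0,0,0,0,0],[-1,0,0,0,0,0,0]]]' 
python3 - <<'E'
from h import *
print(env.read_state()); a=optics.get_image('wrist'); b=optics.get_image('side')[180:340,215:375]
cv2.imwrite('pics/g1.png',np.hstack([a,cv2.resize(b,(240,420))[:,:]]))
E
```

```text
time_s: 3.23
ee_pos: [520.0, -226.8, 72.8]
orientation: [-0.006, 0.356, 0.934, 0.002]
contact_force: [-1.2, 1.2, -1.2]
gripper_width: 0.498
gripper_force: 0.0
time_s: 3.65
ee_pos: [525.9, -231.2, 46.5]
orientation: [0.002, 0.357, 0.934, -0.001]
contact_force: [-0.3, 0.1, 0.1]
gripper_width: 0.229
gripper_force: 0.0
time_s: 3.98
ee_pos: [525.8, -231.1, 46.3]
orientation: [0.002, 0.357, 0.934, -0.0]
contact_force: [-0.9, 0.6, 7.7]
gripper_width: 0.155
gripper_force: 24.3
{'time_s': 3.9833, 'joints': array([-6.41792681e-01,  7.30349607e-02, -2.73548581e-01,  1.22018144e+00,
        1.54710889e-04,  8.92538979e-02]), 'dq': array([ 1.01432248e-03, -1.70633813e-03,  6.71301507e-05, -9.92902769e-04,
        3.54370337e-04,  2.97358475e-05]), 'tau': array([-2.18534502e-01, -4.85375512e+01,  4.54044771e+01, -5.45969736e-01,
       -3.20198725e-02,  4.14558279e-03]), 'ee_pos': array([ 525.83816903, -231.12523222,   46.30797883]), 'orientation': array([ 1.96033571e-03,  3.57437190e-01,  9.33935001e-01, -4.75389265e-04]), 'contact_force': array([-0.89327872,  0.5948687 ,  7.68240519]), 'ft_torque': array([0.20157424, 0.20366388, 0.0439585 ]), 'gripper_force': 24.292380526894704, 'gripper_width': 0.1546556073546968}
```

View pics/g1.png

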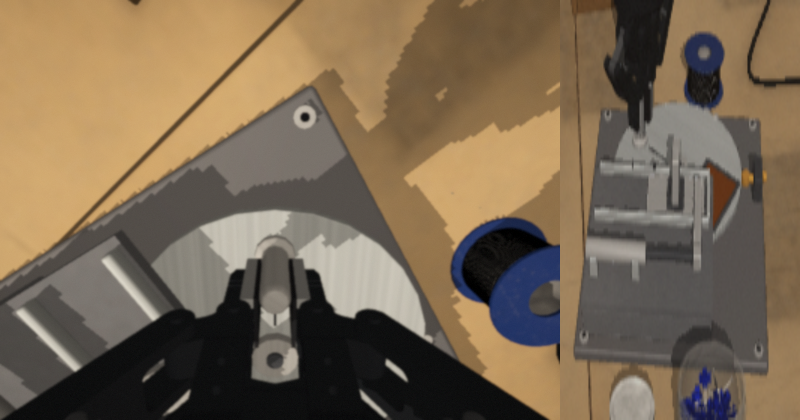

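Peg gripped (opening 13 mm). Turning the wheel clockwise along the arc.

```bash

python3 -m crank '[[[-1,-0.00024,0.00556,0,0,0,4.9],[-1,-0.00024,0.00556,0,0,0,4.9],[-1,-0.00024,0.00556,0,0,0,4.9],[-1,-0.00024,0.00556,0,0,0,4.9],[-1,0,0,0,0,0,0]]]'
python3 -m crank '[[[-1,-0.00024,0.00556,0,0,0,4.9],[-1,-0.00024,0.00556,0,0,0,4.9],[-1,-0.00024,0.00556,0,0,0,4.9],[-1,-0.00024,0.00556,0,0,0,4.9],[-1,0,0,0,0,0,0]]]'
```

```text
time_s: 4.5
ee_pos: [543.8, -217.3, 46.3]
orientation: [0.002, 0.513, 0.858, -0.0]
contact_force: [-1.7, -0.5, 8.2]
gripper_width: 0.152
gripper_force: 24.7
time_s: 4.92
ee_pos: [564.7, -210.9, 46.3]
orientation: [0.002, 0.652, 0.758, -0.0]
contact_force: [-2.0, -3.3, 7.9]
gripper_width: 0.152
gripper_force: 24.8
```

```bash

python3 -m crank '[[[-1,-0.00024,0.00556,0,0,0,4.9],[-1,-0.00024,0.00556,0,0,0,4.9],[-1,-0.00024,0.00556,0,0,0,4.9],[-1,-0.00024,0.00556,0,0,0,4.9],[-1,0,0,0,0,0,0]]]'
python3 -m crank '[[[-1,0,0,0,0,0,0],[-1,0,0,0,0,0,0]]]'
python3 - <<'E'
from h import *
a=optics.get_image('scene')[165:295,200:380]; b=optics.get_image('side')[180:330,215:365]
cv2.imwrite('pics/d1.png',np.hstack([cv2.resize(a,(416,300),interpolation=2),cv2.resize(b,(300,300),interpolation=2)]))
E
```

```text
time_s: 5.33
ee_pos: [585.2, -211.7, 46.2]
orientation: [0.001, 0.772, 0.636, -0.001]
contact_force: [-7.6, -5.2, 8.9]
gripper_width: 0.153
gripper_force: 25.5
time_s: 5.5
ee_pos: [585.3, -211.7, 46.2]
orientation: [0.002, 0.77, 0.638, -0.001]
contact_force: [-6.2, -5.8, 8.7]
gripper_width: 0.15
gripper_force: 25.4
```

View pics/d1.png

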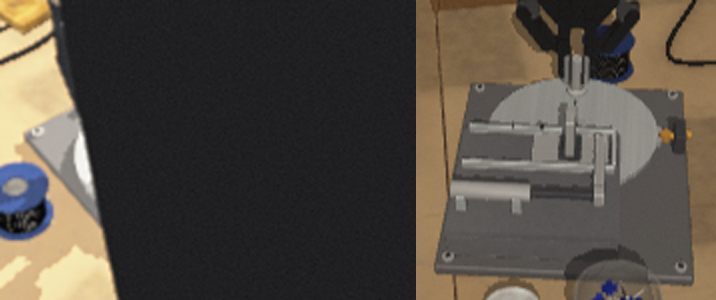

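The side view shows the pane hidden under the hood and the peg near its end position; the tool still feels about -6 N. A small step forward will tell which side of the detent it is on.

```bash

python3 -m crank '[[[-1,0,0.0015,0,0,0,1.3],[-1,0,0,0,0,0,0],[-1,0,0,0,0,0,0]]]'
python3 -m crank '[[[-1,0,0.0015,0,0,0,1.3],[-1,0,0,0,0,0,0],[-1,0,0,0,0,0,0]]]'
```

```text
time_s: 5.85
ee_pos: [586.0, -211.9, 46.2]
orientation: [0.001, 0.778, 0.629, -0.001]
contact_force: [-11.7, -5.5, 11.7]
gripper_width: 0.154
gripper_force: 25.8
time_s: 6.1
ee_pos: [588.0, -212.4, 46.2]
orientation: [0.002, 0.785, 0.62, -0.001]
contact_force: [-7.2, -6.0, 8.6]
gripper_width: 0.155
gripper_force: 25.4
```

```bash

python3 -m crank '[[[-1,0,0.0015,0,0,0,0],[-1,0,0,0,0,0,0],[-1,0,0,0,0,0,0]]]'
python3 -m crank '[[[-1,0,0.0015,0,0,0,0],[-1,0,0,0,0,0,0],[-1,0,0,0,0,0,0]]]'
```

```text
time_s: 6.35
ee_pos: [589.8, -212.8, 46.3]
orientation: [0.002, 0.785, 0.62, -0.001]
contact_force: [-5.5, -5.0, 7.8]
gripper_width: 0.155
gripper_force: 25.3
time_s: 6.6
ee_pos: [591.5, -213.1, 46.3]
orientation: [0.002, 0.785, 0.62, -0.001]
contact_force: [-4.3, -5.0, 6.9]
gripper_width: 0.151
gripper_force: 25.3
```

```bash

python3 -m crank '[[[-1,0,0.0015,0,0,0,0],[-1,0,0,0,0,0,0],[-1,0,0,0,0,0,0]]]'
python3 -m crank '[[[-1,0,0.0015,0,0,0,0],[-1,0,0,0,0,0,0],[-1,0,0,0,0,0,0]]]'
```

```text
time_s: 6.85
ee_pos: [593.2, -213.5, 46.3]
orientation: [0.002, 0.785, 0.62, -0.0]
contact_force: [-2.5, -5.8, 5.5]
gripper_width: 0.159
gripper_force: 25.4
time_s: 7.1
ee_pos: [594.9, -213.9, 46.3]
orientation: [0.002, 0.785, 0.62, -0.0]
contact_force: [-1.8, -6.4, 6.0]
gripper_width: 0.154
gripper_force: 25.5
```

The forces fit the peg having gone about 0.17 rad past the detent (TCP x 595 against the measured detent at about 583.5). Stepping back while watching the force.

```bash

python3 -m crank '[[[-1,0,-0.003,0,0,0,-0.7],[-1,0,0,0,0,0,0],[-1,0,0,0,0,0,0]]]'|grep -E 'pos|cont'
python3 -m crank '[[[-1,0,-0.002,0,0,0,-0.7],[-1,0,0,0,0,0,0],[-1,0,0,0,0,0,0]]]'|grep -E 'pos|cont'
python3 -m crank '[[[-1,0,-0.002,0,0,0,-0.7],[-1,0,0,0,0,0,0],[-1,0,0,0,0,0,0]]]'|grep -E 'pos|cont'
python3 -m crank '[[[-1,0,-0.002,0,0,0,-0.7],[-1,0,0,0,0,0,0],[-1,0,0,0,0,0,0]]]'|grep -E 'pos|cont'
python3 -m crank '[[[-1,0,-0.002,0,0,0,0],[-1,0,0,0,0,0,0],[-1,0,0,0,0,0,0]]]'|grep -E 'pos|cont'
```

```text
ee_pos: [594.3, -213.8, 46.4]
contact_force: [12.0, -8.9, -3.9]
ee_pos: [594.0, -213.9, 46.5]
contact_force: [21.5, -11.0, -11.3]
ee_pos: [589.3, -212.1, 46.3]
contact_force: [5.9, -5.6, 1.5]
ee_pos: [586.7, -211.1, 46.2]
contact_force: [1.3, -3.0, 6.5]
ee_pos: [584.4, -210.4, 46.2]
contact_force: [-0.8, -1.3, 8.6]
```

```bash
python3 - <<'E'
from h import *
import json
np.set_printoptions(precision=3,suppress=True)
c={k:np.array(v) for k,v in json.load(open('w1.json')).items()}
ax=np.array([572,-272.5])
an=lambda p:np.arctan2(*(p[:2]-ax)[::-1])
f=lambda u,v,z:ray(c,u/2.3+189.8,v/2.3+59.8,z)
notch=f(360,404,26); peg=np.array([524.2,-230]); roll=f(275,550,28)
S=optics.calibration('scene');D=optics.calibration('side')
r2=ray(S,210/4.4+199.6,178/4.4+164.6,28); r3=ray(D,497/4+214.6,270/4+179.6,28)
for z in(20,28,36):print(z,an(f(275,550,z)),an(ray(S,210/4.4+199.6,178/4.4+164.6,z)),an(ray(D,497/4+214.6,270/4+179.6,z)))
print('notch',an(notch),np.linalg.norm(notch[:2]-ax),'peg',an(peg),'now',an(np.array([584.4,-210.4])),'far',an(np.array([594.5,-213.9])))
E
python3 -m crank '[[[-0.45,0,0,0,0,0,0],[-0.45,0,0,0,0,0,0],[-0.45,0,0,0,0,0,0],[-0.45,0,0,0,0,0,0]]]'
python3 - <<'E'
from h import *
a=optics.get_image('wrist')
b=optics.get_image('side')[180:330,215:365]
cv2.imwrite('pics/d2.png',np.hstack([a[:,130:480],cv2.resize(b,(420,420),interpolation=2)]))
E
```

```text
20 -0.19972959025471365 -0.20603552982886011 -0.15645900509343208
28 -0.18128279341272532 -0.16336609862724333 -0.2536129245223062
36 -0.16084798268153114 -0.11389975983480378 -0.35103751846644793
notch 0.8314882427195877 90.35565621019161 peg 2.414820476502668 now 1.3737104603386459 far 1.2041943789946243
time_s: 8.68
ee_pos: [582.8, -209.2, 43.2]
orientation: [-0.0, 0.769, 0.639, -0.0]
contact_force: [1.1, 0.1, 0.0]
gripper_width: 0.278
gripper_force: 0.0
```

View pics/d2.png

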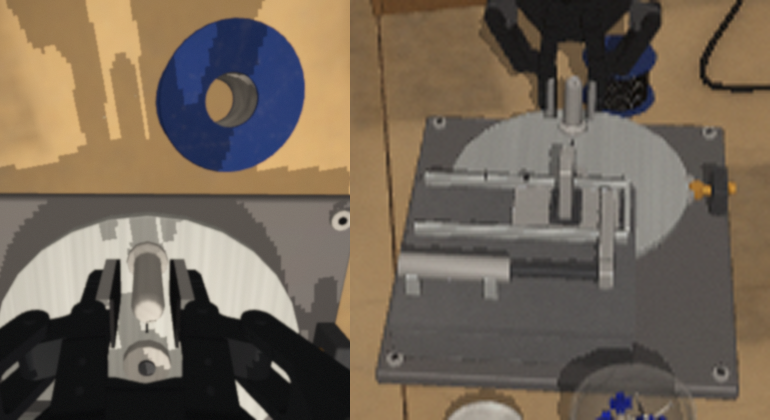

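Picture: roller sits in the rim notch at (692,190), peg upright between the open pads, matching angle 0. The measured notch bearing confirms the detent at about -0.18 world. Now up and over to the tab.

```bash

python3 -m crank '[[[-0.4,0,0,-0.03,0,0,0],[-0.4,0,0,-0.035,0,0,0],[-0.4,0,0,-0.035,0,0,0],[-0.4,-0.03,0.001,0,0,0,0],[-0.4,-0.03,0.001,0,0,0,0]]]'
python3 -m crank '[[[-0.4,-0.03,0,0,0,0,0],[-0.4,0,0,0,0,0,0],[-0.4,0,0,0,0,0,0]]]'
python3 - <<'E'
from h import *
import json
s=env.read_state(); print(s['ee_pos'],s['orientation'])
c=optics.calibration('wrist'); a=optics.get_image('wrist')
json.dump({k:np.asarray(v).tolist() for k,v in c.items()},open('w2.json','w'))
print([proj(c,p) for p in [(563,-327,94),(536.4,-295.5,53),(584,-208.6,74)]])
b=optics.get_image('side'); cv2.imwrite('pics/e_side.png',b)
cv2.imwrite('pics/e1.png',a)
E
```

```text
time_s: 9.2
ee_pos: [575.6, -269.2, 146.7]
orientation: [0.002, 0.768, 0.64, 0.001]
contact_force: [-0.0, -0.8, -1.9]
gripper_width: 0.296
gripper_force: 0.0
time_s: 9.45
ee_pos: [567.9, -299.4, 142.8]
orientation: [-0.0, 0.77, 0.638, 0.0]
contact_force: [-0.2, -0.2, 0.1]
gripper_width: 0.298
gripper_force: 0.0
[ 567.85387761 -299.38464697  142.84800021] [-3.65691992e-04  7.69657329e-01  6.38457096e-01  7.50563778e-06]
[array([273.92097632, 276.5096287 ]), array([231.22404839, 218.14619449]), array([271.55676707,  81.15157018])]
```

View pics/e1.png

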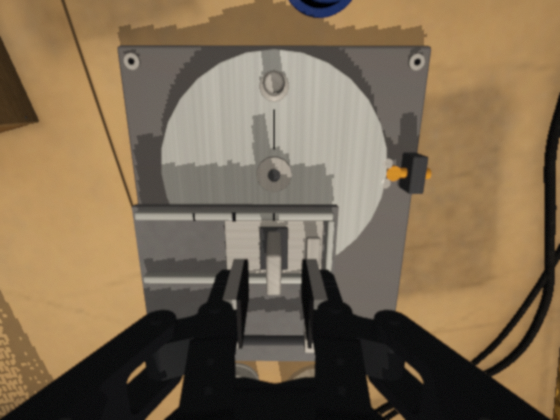

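The wheel is in its detent (peg at (274,83), roller in the notch at (392,173)), the tab top is centred at about (274,275), and the half mark is at (233,216). The shutter is still shut.

```bash
python3 - <<'E'
from h import *
import json
np.set_printoptions(precision=2,suppress=True)
c={k:np.array(v) for k,v in json.load(open('w2.json')).items()}
t=ray(c,273.8,275,94); m=[ray(c,u,216.7,53) for u in(193.3,233.5,274)]
print(t,m,np.linalg.norm(m[2]-m[0])); d=m[0]-m[2]; print('yaw',np.arctan2(-d[1],-d[0]))
d/=np.linalg.norm(d);print('open needed',(m[1]-t)[:2]@d[:2])
M=R.from_quat([.76966,.63846,0,0]).as_matrix(); print('tool shift',M.T@(np.r_[t[:2],68]-env.read_state()['ee_pos']), 'open dir',M.T@d)
E
```

```text
[ 563.13 -325.89   94.  ] [array([ 508.83, -289.12,   53.  ]), array([ 538.33, -294.7 ,   53.  ]), array([ 568.06, -300.33,   53.  ])] 60.282401046596796
yaw -0.1870511761472219
open needed 30.168292560405213
tool shift [-28.8    0.07  74.97] open dir [ 0. -1.  0.]
```

```bash

python3 -m crank '[[[-0.4,-0.0285,0,0,0,0,0],[-0.4,0,0,0.025,0,0,0],[-0.4,0,0,0.025,0,0,0],[-0.4,0,0,0.024,0,0,0],[-0.4,0,0,0,0,0,0]]]'
python3 -m crank '[[[-0.4,0,0,0,0,0,0],[-1,0,0,0,0,0,0],[-1,0,0,0,0,0,0],[-1,0,0,0,0,0,0],[-1,0,0,0,0,0,0]]]' 60
python3 -m crank '[[[-1,0,0,0,0,0,0],[-1,0,0,0,0,0,0]]]'
```

```text
time_s: 9.97
ee_pos: [561.1, -322.8, 63.7]
orientation: [-0.004, 0.768, 0.64, -0.0]
contact_force: [0.1, 0.0, -1.0]
gripper_width: 0.3
gripper_force: 0.0
time_s: 10.38
ee_pos: [562.3, -325.6, 71.2]
orientation: [-0.001, 0.769, 0.639, -0.001]
contact_force: [-10.7, 4.6, 4.4]
gripper_width: 0.103
gripper_force: 59.7
time_s: 10.55
ee_pos: [562.3, -325.6, 71.2]
orientation: [-0.001, 0.769, 0.639, -0.001]
contact_force: [-10.6, 4.6, 3.3]
gripper_width: 0.1
gripper_force: 59.7
```

```bash

python3 -m crank '[[[-1,0,-0.008,0,0,0,0],[-1,0,-0.008,0,0,0,0],[-1,0,-0.008,0,0,0,0],[-1,0,-0.006,0,0,0,0],[-1,0,0,0,0,0,0]]]'
python3 -m crank '[[[-1,0,0,0,0,0,0],[-1,0,0,0,0,0,0],[-1,0,0,0,0,0,0]]]'
python3 - <<'E'
from h import *
d=np.array([-.983,.186]);p=env.read_state()['ee_pos'][:2]; print((p-[562.3,-325.6])@d)
c=optics.calibration('wrist'); cv2.imwrite('pics/f.png',optics.get_image('wrist')); print(proj(c,(538.33,-294.7,53)))
E
```

```text
time_s: 10.97
ee_pos: [535.1, -320.4, 71.2]
orientation: [0.001, 0.769, 0.64, 0.001]
contact_force: [6.6, 2.5, -6.2]
gripper_width: 0.103
gripper_force: 58.9
time_s: 11.22
ee_pos: [535.8, -320.6, 71.2]
orientation: [0.002, 0.769, 0.64, 0.001]
contact_force: [6.9, 1.9, -5.8]
gripper_width: 0.1
gripper_force: 59.0
27.033868494728672
[268.64248099 213.24443704]
```

```bash

python3 -m crank '[[[-1,0,-0.0032,0,0,0,0],[-1,0,0,0,0,0,0],[-1,0,0,0,0,0,0],[-1,0,0,0,0,0,0],[-1,0,0,0,0,0,0]]]'
python3 - <<'E'
from h import *
import json
np.set_printoptions(precision=2,suppress=True)
d=np.array([-.983,.186]);p=env.read_state()['ee_pos'][:2]; print((p-[562.3,-325.6])@d)
c=optics.calibration('wrist'); a=optics.get_image('wrist'); print(proj(c,[(538.33,-294.7,53),(508.8,-289.1,53),(568,-300.3,53),(533.6,-320.3,94),(583.6,-208.6,74)]))
cv2.imwrite('pics/f2.png',a)
E
```

```text
time_s: 11.68
ee_pos: [532.7, -320.0, 71.3]
orientation: [0.002, 0.769, 0.64, 0.001]
contact_force: [7.8, 1.7, -6.0]
gripper_width: 0.104
gripper_force: 59.0
30.096166983170363
[[274.61 213.26]
 [216.07 213.14]
 [333.28 213.32]
 [275.2  303.15]
 [353.74  -9.6 ]]
```

```bash
python3 - <<'E'
import cv2,numpy as np
g=cv2.cvtColor(cv2.imread('pics/f2.png'),cv2.COLOR_BGR2GRAY).astype(int)
for r in (207,211,215): print(r,g[r,200:350].tolist())
for r in (270,285,300): print(r,g[r,240:312].tolist())
E
```

```text
207 [103, 104, 104, 103, 103, 102, 102, 103, 102, 103, 101, 102, 101, 96, 82, 68, 61, 73, 90, 99, 101, 102, 101, 101, 101, 102, 101, 101, 101, 100, 101, 99, 99, 98, 97, 99, 98, 98, 96, 96, 98, 98, 98, 97, 97, 99, 98, 97, 97, 98, 97, 96, 99, 97, 96, 97, 98, 97, 96, 98, 97, 96, 97, 96, 96, 95, 97, 96, 96, 96, 92, 78, 58, 43, 40, 38, 45, 64, 84, 95, 95, 95, 95, 97, 95, 95, 95, 96, 97, 96, 95, 96, 94, 96, 95, 97, 96, 96, 96, 96, 97, 97, 95, 95, 95, 96, 95, 95, 95, 96, 95, 95, 96, 95, 96, 95, 95, 96, 95, 95, 95, 94, 95, 94, 95, 94, 96, 94, 95, 94, 92, 84, 76, 76, 81, 90, 94, 95, 94, 94, 94, 95, 93, 94, 94, 93, 93, 93, 94, 93]
211 [165, 166, 164, 166, 165, 164, 164, 164, 165, 164, 166, 164, 164, 155, 126, 76, 43, 80, 134, 159, 164, 165, 164, 164, 165, 163, 166, 165, 164, 164, 163, 160, 149, 132, 123, 120, 120, 119, 120, 119, 120, 120, 120, 119, 119, 120, 120, 121, 120, 119, 121, 120, 121, 120, 120, 120, 119, 121, 119, 120, 121, 120, 119, 121, 119, 120, 121, 120, 121, 119, 111, 89, 54, 22, 12, 14, 32, 70, 102, 117, 120, 120, 120, 120, 119, 119, 119, 120, 119, 123, 129, 133, 132, 137, 145, 1
[... 1240 characters left out ...]
 72, 71, 72, 66, 54, 43, 41, 36, 37, 37, 40, 36, 42, 53, 84, 119]
285 [17, 21, 20, 21, 20, 21, 28, 45, 62, 70, 72, 72, 72, 72, 72, 72, 73, 71, 71, 61, 40, 21, 16, 35, 81, 123, 149, 161, 167, 169, 169, 167, 167, 167, 167, 167, 167, 167, 159, 143, 127, 120, 117, 110, 96, 68, 36, 17, 18, 34, 57, 69, 72, 73, 72, 73, 73, 73, 72, 73, 71, 67, 53, 35, 21, 20, 20, 19, 20, 20, 22, 19]
300 [14, 11, 13, 15, 15, 24, 28, 37, 49, 60, 74, 87, 94, 101, 106, 107, 123, 145, 139, 96, 54, 36, 32, 36, 74, 121, 150, 164, 170, 173, 177, 177, 177, 178, 179, 178, 177, 178, 178, 178, 176, 166, 141, 115, 94, 63, 31, 17, 20, 25, 50, 81, 101, 105, 106, 106, 102, 97, 90, 76, 62, 50, 42, 34, 25, 18, 14, 12, 16, 12, 12, 14]
```

The bold mark and the middle of the tab both sit at column 274.5, which is half open.

```bash
python3 -c "
from workcell import env
print(env.hand_in())"
```

```text
the job is handed in; nothing more can be done
None
```

I handed the job in at about 12 s, with the sample wheel in its detent, the gripper holding the shutter half open (30.1 mm) and the spool, jar and tin not touched; on the way the wheel overshot the detent by about 0.17 rad with the shutter shut, and I turned it back.

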